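Lay the coffee tray with matching cups and saucers

ROBOT

A 7-joint arm with a two-finger parallel gripper is mounted at the origin on the work surface. World frame = base frame: x ahead of the robot, y to its left, z up, the work surface at z = 0. Lengths are in m, angles in rad, forces in N, time in s.
With the tool pointing down it reaches from about 0.4 to 0.85 m from the base axis. Payload 4.5 kg.
Tool frame: the origin (TCP) lies on the centre line of the jaws, within the pads' length; the fingertips stand 17 mm ahead of it and the grasp point (between the pads) lies 2 mm behind it; z points along the fingers, x is the direction in which the jaws open and shut, and the axes are right-handed (so a half turn about z gives the same grasp; the last joint's range is limited). The gripper opens to 88 mm and grips with 3 to 60 N. Pads are 18 mm wide; open, the fingers measure 123 mm over their backs; the gripper's body (75 mm by 187 mm) begins 45 mm behind the grasp point.
Start: joints at [-1.184, 0.689, -0.195, 1.565, 0.157, 0.902, -0.215], TCP at [0.216, 0.587, 0.256] pointing down, gripper open.
Joint ranges: [-3.01, 3.01], [-0.46, 2.08], [-1.47, 1.51], [0.13, 2.56], [-1, 4.14], [0.04, 2.09], [-2.66, 2.66]. Speed limits (rad/s): [2.57, 2.57, 3.14, 3.14, 3.14, 3.14, 3.14].

INTERFACE

Orientations are given as a unit quaternion [w, x, y, z].
In Python, from workcell import telemetry, grab_frame, job, recognise, trace, spot_point gives the robot as it stands.
- The arm moves only by the tool apply_moves, never from a script. Its argument "moves" is a list that holds one entry, the list of rows, each a list of 7 numbers: the turn, a rotation vector about the tool's x, y, z in units of 5 degrees (1.0 is 5 degrees), then the shift along the tool's x, y, z in units of 50 mm (1.0 is 50 mm), then the opening in per cent of the stroke, from 0 (shut) to 100 (fully open). In form: [[[ax, ay, az, x, y, z, fingers], ...]]. A call has 1 to 8 rows; each row is the pose to reach, as a shift and turn from the pose measured when the call began, along the tool's axes at that moment; what a row does not reach only later rows make up. A row lasts 1/10 s, in which the tool goes at most 50 mm and 8.59 degrees, less where a joint would pass 70% of its speed; a pose out of reach is approached as far as the arm can. A call with a gripper value outside its range is refused whole. The fingers move at their own pace and stop on an object; the grip force is fixed at half the most. Time passes only in rows, so rows that repeat a pose let the fingers close. It gives the time, the measured TCP pose, the force and the opening at its end, in the units of the state.
- telemetry.read_state(): the state, without advancing time (a new reading comes with each control period).
- grab_frame(name): name is "scene" or "top"; returns a dict with "img" (480x640x3 uint8, red, green, blue), "fx", "fy", "cx", "cy" (pixels), "k1" (the pictures are not rectified: a ray, as slopes to the right and down, at radius r is drawn at 1 + k1 r^2 times it, then the intrinsics apply), "pose" (4x4, takes a point from camera to world coordinates). Camera axes: x right, y down, z forward; pixel columns grow to the right and rows downward; lengths in m; the calibration is good to about 2 mm. A picture is of the moment at which its call begins. There is no depth.
- job.sign_off(): hands the job in, once; it reports no verdict.
Trained networks look in the newest picture that a camera, given by its name, has taken for a name from the list of things; names that differ only in an ending like _2 or _b are one class to them, and where a whole thing is asked for, a point or a joint stands for the part that bears it (a point fixed in the world has none). Each returns a list of dicts, best first, with "conf" (0 to 1); they miss things now and then, are a little off and sometimes report something else, mostly with a low value. They report only what shows in the picture. A call takes as long as a camera call. They do not tell look-alikes from the thing itself.
- recognise(camera, target): "centre" ([x, y, z] in m, in the coordinates of the camera as it stood for that picture, good to about 4 mm: the middle of the surface that is visible of it).
- trace(camera, target): "region" (480x640 bool, what is visible of it).
- spot_point(camera, target): "centre" ([x, y, z] in m, in the coordinates of the camera as it stood for that picture, good to about 4 mm: a listed point, or the origin of a listed thing).
The state is a dict: "clock": time; "q": joint angles; "qvel": joint speeds; "joint_torque": joint torques, N m; "eef_pos": TCP position; "eef_rot": TCP orientation; "force": force on the tool from outside, world axes, zero at the start; "ft_torque": the same for the moment, N m; "opening": opening from 0.0 (shut) to 1.0 (fully open).
Only numpy, scipy, OpenCV 4.12 (cv2) and the standard library are available. Lean on these libraries where they do the work, as an engineer would, in place of code of your own. Each camera call takes 0.05 s, during which the arm holds its last target.

TASK

Lay the coffee tray: stand each of the four espresso cups (the ones with handles) upright on the middle of the saucer of its own colour. It is china, so set every cup down gently without letting it drop, and leave the saucers in their places on the tray. The white ramekin and the green tea-light holder, which have no handles, stay standing where they are.

Things in the scene. Friction and masses are not known exactly. Their poses are not given: they have to be found in the camera images.
- cup_white: White glazed espresso cup, empty, upright, breakable, about 140 g; all four alike in shape: 56 mm high, 60 mm across the rim, 59 mm at 35 mm height, narrowing below 28 mm to a foot 42 mm across; wall 3.5 mm. Loop handle on its +y side, reaching 51 mm from the axis at heights 14 to 50 mm. Origin: centre of the foot's underside; z up.
- cup_green: Leaf-green glazed espresso cup, empty, upright, breakable, about 140 g; all four alike in shape: 56 mm high, 60 mm across the rim, 59 mm at 35 mm height, narrowing below 28 mm to a foot 42 mm across; wall 3.5 mm. Loop handle on its +y side, reaching 51 mm from the axis at heights 14 to 50 mm. Origin: centre of the foot's underside; z up.
- cup_blue: Dark blue glazed espresso cup, empty, upright, breakable, about 140 g; all four alike in shape: 56 mm high, 60 mm across the rim, 59 mm at 35 mm height, narrowing below 28 mm to a foot 42 mm across; wall 3.5 mm. Loop handle on its +y side, reaching 51 mm from the axis at heights 14 to 50 mm. Origin: centre of the foot's underside; z up.
- cup_yellow: Mustard-yellow glazed espresso cup, empty, upright, breakable, about 140 g; all four alike in shape: 56 mm high, 60 mm across the rim, 59 mm at 35 mm height, narrowing below 28 mm to a foot 42 mm across; wall 3.5 mm. Loop handle on its +y side, reaching 51 mm from the axis at heights 14 to 50 mm. Origin: centre of the foot's underside; z up.
- saucer_white: White glazed loose saucer, 116 mm across, 130 g: flat centre 68 mm across, its upper face 5 mm above the saucer's underside, rim sloping up to 15 mm. One of four, 125 to 145 mm apart in two rows, on a fixed dark wood tray (320 x 290 mm, floor 8 mm thick, walls 32 mm high, handles to 56 mm high on its two shorter ends). Origin: centre of the underside; z up.
- saucer_green: Leaf-green glazed loose saucer, 116 mm across, 130 g: flat centre 68 mm across, its upper face 5 mm above the saucer's underside, rim sloping up to 15 mm. One of four, 125 to 145 mm apart in two rows, on a fixed dark wood tray (320 x 290 mm, floor 8 mm thick, walls 32 mm high, handles to 56 mm high on its two shorter ends). Origin: centre of the underside; z up.
- saucer_blue: Dark blue glazed loose saucer, 116 mm across, 130 g: flat centre 68 mm across, its upper face 5 mm above the saucer's underside, rim sloping up to 15 mm. One of four, 125 to 145 mm apart in two rows, on a fixed dark wood tray (320 x 290 mm, floor 8 mm thick, walls 32 mm high, handles to 56 mm high on its two shorter ends). Origin: centre of the underside; z up.
- saucer_yellow: Mustard-yellow glazed loose saucer, 116 mm across, 130 g: flat centre 68 mm across, its upper face 5 mm above the saucer's underside, rim sloping up to 15 mm. One of four, 125 to 145 mm apart in two rows, on a fixed dark wood tray (320 x 290 mm, floor 8 mm thick, walls 32 mm high, handles to 56 mm high on its two shorter ends). Origin: centre of the underside; z up.
- ramekin: White fluted ramekin (baking dish) without a handle, 69 mm across, 40 mm high, open and empty; stands among the cups and does not belong on the tray. Origin: centre of the underside.
- tealight_holder: Leaf-green tea-light holder without a handle, 64 mm across the rim, 48 mm high, a white candle in an aluminium shell sitting inside; stands among the cups and does not belong on the tray. Origin: centre of the underside.
Mind the look-alikes: they are no part of the job. Leave any pink or red look-alike of the cup_white alone.

How it is judged:
At the end, for the whole second after the job is handed in: Each cup rests upright (0.08 rad) on its own colour's saucer, axis within 12 mm of the saucer's centre, foot 2 to 9 mm above its underside; saucers flat, at rest, within 25 mm of where they began; ramekin and tea-light holder upright (horizontal distance between cup_white and saucer_white below 0.012 m and z of cup_white in the frame of saucer_white between 0.002 and 0.009 m and angle between each of cup_white, cup_green, cup_blue, cup_yellow's own z axis and vertical below 0.08 rad and linear speed of each of cup_white, saucer_white, cup_green, saucer_green, cup_blue, saucer_blue, cup_yellow, saucer_yellow below 0.02 m/s and angular speed of each of cup_white, cup_green, cup_blue, cup_yellow below 0.2 rad/s and distance of each of saucer_white, saucer_green, saucer_blue, saucer_yellow from where it was at the start of the episode below 0.025 m and angle between each of saucer_white, saucer_green, saucer_blue, saucer_yellow's own z axis and vertical below 0.06 rad and horizontal distance between cup_green and saucer_green below 0.012 m and z of cup_green in the frame of saucer_green between 0.002 and 0.009 m and horizontal distance between cup_blue and saucer_blue below 0.012 m and z of cup_blue in the frame of saucer_blue between 0.002 and 0.009 m and horizontal distance between cup_yellow and saucer_yellow below 0.012 m and z of cup_yellow in the frame of saucer_yellow between 0.002 and 0.009 m and angle between each of ramekin, tealight_holder's own z axis and vertical below 0.1 rad); the robot touches nothing.
It fails at once if the ramekin or the tea-light holder moved more than 20 mm (distance of any of ramekin, tealight_holder from where it was at the start of the episode above 0.02 m).
It fails at once if a cup let fall by more than about 10 mm (moving over 0.45 m/s while the fingers do not touch it) ((linear speed of cup_white above 0.45 m/s and contact force between the fingers and cup_white below 0.05 N) or (linear speed of cup_green above 0.45 m/s and contact force between the fingers and cup_green below 0.05 N) or (linear speed of cup_blue above 0.45 m/s and contact force between the fingers and cup_blue below 0.05 N) or (linear speed of cup_yellow above 0.45 m/s and contact force between the fingers and cup_yellow below 0.05 N)).
It also fails if it takes over 115 s, if anything falls off the work surface, if the arm or the gripper's body presses on something with over 40 N, if the wrist force passes 120 N, or if a joint passes its speed limit or range.

## Working session

There is one attempt and no reset: what is moved stays moved. The work goes in short steps, Python scripts to look and compute and a tool call to move; the robot and the scene stay as the last step left them, time stands still between calls to the robot, and variables do not carry over. Pictures are saved under pics/ and viewed, and the job is handed in when it is done.

Besides the shell and the picture viewer there is one more tool, called as a command line: name --argument value ..., lists and objects as JSON in quotes. apply_moves: Moves the arm, as the interface text tells. Its arguments: {"type":"object","properties":{"moves":{"type":"array","items":{"type":"array","items":{"type":"array","items":{"type":"number"}}}}},"required":["moves"]}

```bash
ls; mkdir -p pics; python3 - <<'E'
from workcell import telemetry, grab_frame
import cv2,numpy as np
print(telemetry.read_state())
for n in ["scene","top"]:
    f=grab_frame(n); cv2.imwrite(f"pics/{n}0.png",f["img"][:,:,::-1]); print({k:(v if k!="img" else 0) for k,v in f.items()})
E
```

```text
pics
{'clock': 0.0, 'q': array([-1.18420749,  0.68997883, -0.19449969,  1.56637199,  0.15726966,
        0.90249154, -0.21508088]), 'qvel': array([ 0.00023227, -0.00053492, -0.00111649,  0.00203046,  0.00054852,
       -0.00039602,  0.00043768]), 'joint_torque': array([ 7.13092759e-04, -5.27567053e+01, -1.26734544e+00, -1.53426379e+01,
       -5.27987466e-02,  6.50650560e-03,  1.67396320e-04]), 'eef_pos': array([0.21578014, 0.58591237, 0.2549054 ]), 'eef_rot': array([ 5.81391217e-04,  8.20195925e-01,  5.72081968e-01, -7.27285160e-04]), 'force': array([ 1.41016366, -0.3430035 ,  0.27149451]), 'ft_torque': array([-0.04015773,  0.04796425,  0.01904077]), 'opening': 1.0009629627395515}
{'img': 0, 'fx': 624.2761878494551, 'fy': 624.2761878494551, 'cx': 321.1806224310277, 'cy': 242.50202476535858, 'k1': -0.06509601715064646, 'pose': array([[-0.56961999,  0.56484957, -0.59705781,  1.28494998],
       [ 0.8216381 ,  0.37271671, -0.43126916,  0.51274081],
       [-0.02106878, -0.73622498, -0.67640882,  0.96523906],
       [ 0.        ,  0.        ,  0.        ,  1.        ]])}
{'img': 0, 'fx': 525.7816294225386, 'fy': 525.7816294225386, 'cx': 319.55447629954375, 'cy': 232.16310314742265, 'k1': 0.011072147842204354, 'pose': array([[ 0.02914039, -0.99760614,  0.06271221,  0.40997249],
       [-0.9994983 , -0.0283019 ,  0.01421774, -0.10097597],
       [-0.01240883, -0.06309506, -0.99793038,  1.09460418],
       [ 0.        ,  0.        ,  0.        ,  1.        ]])}
```

View pics/scene0.png

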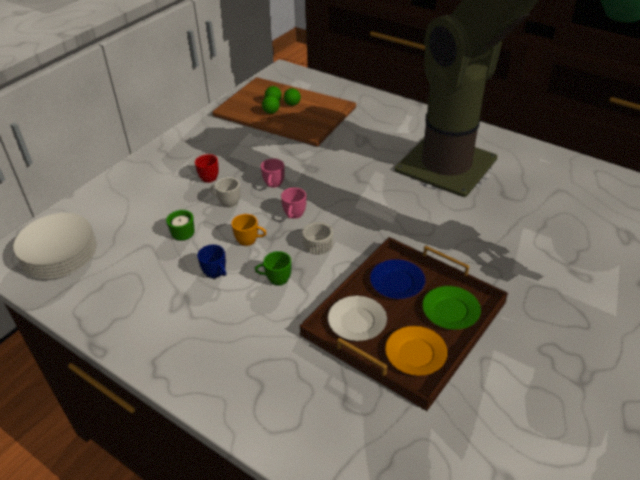

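View pics/top0.png

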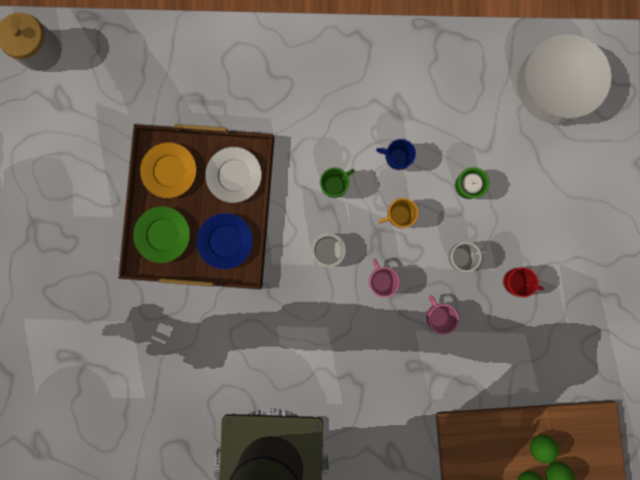

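```bash
cat > h.py <<'E'
from workcell import telemetry, grab_frame, recognise, trace, spot_point
import cv2,numpy as np
def ray(f,u,v):
    r=cv2.undistortPoints(np.array([[[u,v]]],float),np.array([[f["fx"],0,f["cx"]],[0,f["fy"],f["cy"]],[0,0,1]]),np.array([f["k1"],0,0,0.]))[0,0]
    d=f["pose"][:3,:3]@np.array([r[0],r[1],1]); return f["pose"][:3,3],d
def plane(f,u,v,z):
    o,d=ray(f,u,v); return o+d*(z-o[2])/d[2]
def proj(f,p):
    T=np.linalg.inv(f["pose"]); c=T[:3,:3]@np.array(p)+T[:3,3]; x,y=c[0]/c[2],c[1]/c[2]; s=1+f["k1"]*(x*x+y*y)
    return np.array([f["fx"]*x*s+f["cx"],f["fy"]*y*s+f["cy"]])
def w(f,c): return f["pose"][:3,:3]@np.array(c)+f["pose"][:3,3]
E
python3 - <<'E'
from h import *
a=cv2.imread("pics/top0.png"); cv2.imwrite("pics/top0c.png",cv2.resize(a[130:345,290:555],None,fx=3,fy=2.79,interpolation=cv2.INTER_CUBIC))
a=cv2.imread("pics/scene0.png"); cv2.imwrite("pics/scene0c.png",cv2.resize(a[140:300,150:350],None,fx=3.7,fy=3.7,interpolation=cv2.INTER_CUBIC))
fs={n:grab_frame(n) for n in ["scene","top"]}
for t in ["cup_white","cup_green","cup_blue","cup_yellow","saucer_white","saucer_green","saucer_blue","saucer_yellow","ramekin","tealight_holder"]:
  for n in fs:
    for d in spot_point(n,t)[:4]:
        p=w(fs[n],d["centre"]); print(t,n,round(d["conf"],2),p.round(3),proj(fs[n],p).round())
E
```

```text
cup_white scene 0.9 [ 0.383 -0.218  0.001] [294. 213.]
cup_white scene 0.85 [ 0.39  -0.488  0.002] [209. 177.]
cup_white scene 0.69 [ 0.313 -0.332 -0.   ] [274. 183.]
cup_white scene 0.65 [0.458 0.107 0.011] [396. 282.]
cup_white top 0.96 [ 0.386 -0.486 -0.   ] [513. 282.]
cup_white top 0.83 [ 0.382 -0.217 -0.003] [382. 281.]
cup_white top 0.75 [ 0.31  -0.33   0.003] [437. 318.]
cup_white top 0.56 [ 0.436 -0.371 -0.   ] [457. 257.]
cup_green scene 0.75 [ 0.58  -0.116  0.001] [277. 279.]
cup_green scene 0.58 [ 0.441 -0.376 -0.003] [229. 204.]
cup_green top 0.68 [ 0.577 -0.111  0.004] [333. 186.]
cup_blue scene 0.69 [ 0.517 -0.251  0.003] [248. 238.]
cup_blue top 0.91 [ 0.639 -0.244  0.001] [397. 158.]
cup_yellow scene 0.64 [ 0.519 -0.253  0.001] [246. 239.]
cup_yellow top 0.93 [ 0.526 -0.251  0.001] [399. 212.]
saucer_white scene 0.73 [0.591 0.097 0.005] [358. 323.]
saucer_green scene 0.92 [0.464 0.234 0.007] [449. 311.]
saucer_green top 0.76 [0.463 0.237 0.006] [164. 235.]
saucer_green top 0.32 [ 0.643 -0.245  0.002] [398. 156.]
saucer_blue scene 0.76 [0.461 0.108 0.013] [396. 283.]
saucer_blue top 0.71 [0.455 0.106 0.007] [227. 241.]
saucer_yellow scene 0.8 [0.6   0.227 0.005] [414. 355.]
saucer_yellow top 0.86 [0.597 0.233 0.008] [169. 171.]
ramekin scene 0.89 [ 0.441 -0.107  0.002] [318. 243.]
ramekin top 0.8 [ 0.441 -0.104  0.003] [328. 250.]
tealight_holder scene 0.6 [ 0.581 -0.39  -0.003] [185. 233.]
tealight_holder top 0.94 [ 0.586 -0.391  0.001] [467. 185.]
```

View pics/top0c.png

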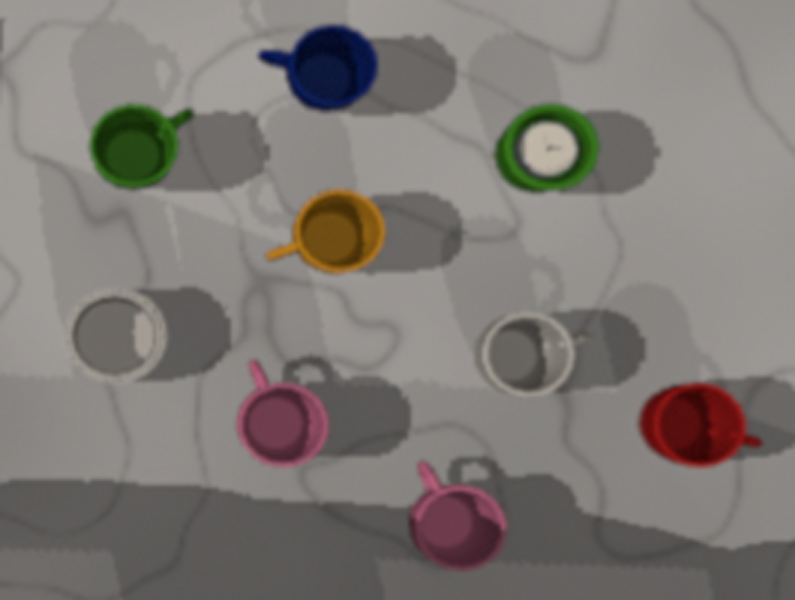

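View pics/scene0c.png

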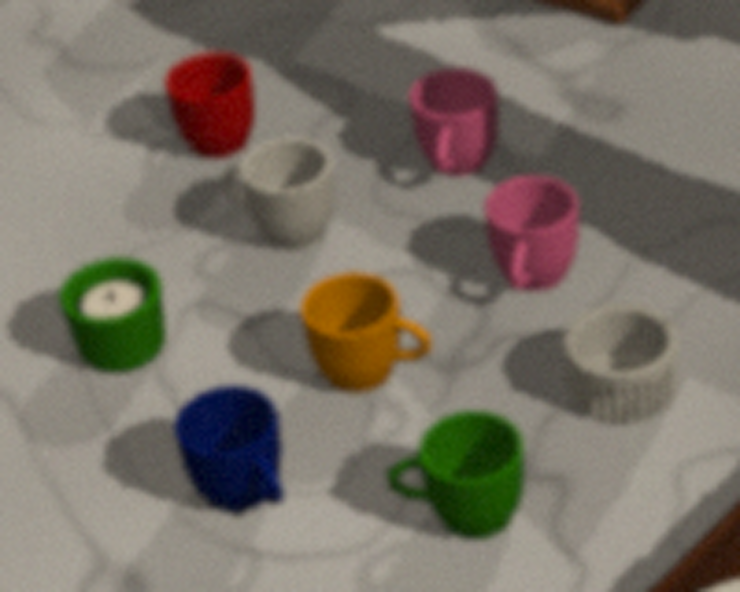

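```bash
cat > fit.py <<'E'
from h import *
from scipy.optimize import minimize
th=np.linspace(0,2*np.pi,40,endpoint=False)
def circ(r,z): return np.c_[r*np.cos(th),r*np.sin(th),0*th+z]
body=np.vstack([circ(.021,0),circ(.0285,.028),circ(.0295,.035),circ(.030,.056)])
hd=np.array([[0.004*a,r,z] for a in(-1,1) for r,z in[(.028,.05),(.046,.048),(.051,.042),(.051,.03),(.046,.018),(.028,.014)]])
sauc=np.vstack([circ(.034,.004),circ(.058,.015)])
S=4
def hull(f,P,m):
    h=cv2.convexHull(np.array([proj(f,p) for p in P],np.float32)*S)
    cv2.fillConvexPoly(m,np.round(h).astype(np.int32),1)
def render(f,kind,x,y,yaw,z0):
    m=np.zeros((480*S,640*S),np.uint8)
    if kind=="cup":
        c,s=np.cos(yaw-np.pi/2),np.sin(yaw-np.pi/2);R=np.array([[c,-s,0],[s,c,0],[0,0,1]])
        hull(f,body@R.T+[x,y,z0],m); hull(f,hd@R.T+[x,y,z0],m)
    else: hull(f,sauc+[x,y,z0],m)
    return m
def crop(m,f,p):
    u,v=proj(f,p).astype(int);u=max(u,45);return m[v*S-45*S:v*S+45*S,u*S-45*S:u*S+45*S].astype(np.float32)
def fit(kind,p0,yaw0,z0,views):
    def cost(q):
        t=0
        for f,M in views:
            m=cv2.resize(crop(render(f,kind,q[0]/1e3,q[1]/1e3,q[2],z0),f,p0),None,fx=1/S,fy=1/S,interpolation=cv2.INTER_AREA)
            u,v=proj(f,p0).astype(int);u=max(u,45)
            t+=np.abs(m-M[v-45:v+45,u-45:u+45]).sum()
        return t
    x0=np.array([p0[0]*1e3,p0[1]*1e3,yaw0])
    s=np.array([x0,x0+[5,0,0],x0+[0,5,0],x0+[0,0,.3]])
    r=minimize(cost,x0,method="Nelder-Mead",options=dict(initial_simplex=s,xatol=.05,fatol=.5,maxiter=120))
    return r.x,r.fun,cost(x0)
E
cat > run.py <<'E'
from fit import *
fs={n:grab_frame(n) for n in ["scene","top"]}
T=[("cup_white",(.438,-.373),-77),("cup_green",(.578,-.114),-59),("cup_blue",(.64,-.247),80),("cup_yellow",(.522,-.251),111),
("saucer_white",(.591,.097),0),("saucer_green",(.464,.235),0),("saucer_blue",(.458,.107),0),("saucer_yellow",(.598,.23),0)]
for t,p,y in T:
    k=t.split("_")[0]; k="cup" if k=="cup" else "s"; z0=0 if k=="cup" else .008
    V={}
    for n in fs:
        pr=proj(fs[n],[*p,z0+.02])
        for d in trace(n,t):
            M=d["region"]; c=np.argwhere(M).mean(0)[::-1]
            if np.hypot(*(c-pr))<15: V[n]=(fs[n],M.astype(np.float32)); break
    for sub in (["top"],["scene"],["top","scene"]):
        if all(n in V for n in sub):
            r=fit(k,[*p,z0],np.radians(y),z0,[V[n] for n in sub]); print(t,sub,r[0][:2].round(1),np.degrees(r[0][2]).round(),round(r[1]),round(r[2]),[int(V[n][1].sum()) for n in sub])
E
python3 run.py
```

```text
cup_white ['top'] [ 435. -375.] -74.0 65 153 [790]
cup_white ['scene'] [ 436.4 -374.4] -116.0 60 116 [600]
cup_white ['top', 'scene'] [ 435.2 -374.7] -76.0 174 268 [790, 600]
cup_green ['top'] [ 574.4 -112.6] -52.0 85 140 [858]
cup_green ['scene'] [ 579.1 -111.1] -59.0 102 134 [868]
cup_green ['top', 'scene'] [ 576.5 -112.5] -53.0 220 274 [858, 868]
cup_blue ['top'] [ 636.8 -243.2] 75.0 53 165 [815]
cup_blue ['scene'] [ 640.7 -241.3] 43.0 88 125 [756]
cup_blue ['top', 'scene'] [ 637.4 -243.7] 74.0 179 290 [815, 756]
cup_yellow ['top'] [ 518.5 -250.1] 115.0 63 162 [750]
cup_yellow ['scene'] [ 520.8 -249.9] 105.0 83 104 [760]
cup_yellow ['top', 'scene'] [ 518.9 -250. ] 110.0 170 266 [750, 760]
saucer_white ['top'] [590.8  95.7] 24.0 54 85 [2481]
saucer_white ['scene'] [592.8  96.6] 2.0 53 101 [2044]
saucer_white ['top', 'scene'] [592.   96.1] 15.0 148 186 [2481, 2044]
saucer_green ['top'] [462.5 237.9] 4.0 93 206 [2453]
saucer_green ['scene'] [466.8 237.6] -8.0 45 177 [2010]
saucer_green ['top', 'scene'] [464.8 238. ] 3.0 264 383 [2453, 2010]
saucer_blue ['top'] [453.1 107.9] -0.0 88 290 [2448]
saucer_blue ['scene'] [456.  109.1] 9.0 66 120 [1681]
saucer_blue ['top', 'scene'] [454.3 108.4] 6.0 203 410 [2448, 1681]
saucer_yellow ['top'] [595.7 229.9] 11.0 90 137 [2378]
saucer_yellow ['scene'] [599.5 230.3] 10.0 98 125 [2321]
saucer_yellow ['top', 'scene'] [597.8 230.1] 13.0 255 262 [2378, 2321]
```

```bash
cat > mv.py <<'E'
import sys,numpy as np
from workcell import telemetry
from scipy.spatial.transform import Rotation as R
s=telemetry.read_state(); q=s["eef_rot"]; R0=R.from_quat([q[1],q[2],q[3],q[0]])
X=R0.as_matrix()[:,0]; print("t",round(s["clock"],2),"pos",s["eef_pos"].round(4),"yaw",np.degrees(np.arctan2(X[1],X[0])).round(1),"F",s["force"].round(1),"op",round(s["opening"],3),"q1,q7",s["q"][[0,6]].round(2))
a=list(map(float,sys.argv[1:]))
for i in range(0,len(a),4):
    x,y,z,yaw=a[i:i+4]; c,n=np.cos(np.radians(yaw)),np.sin(np.radians(yaw))
    Rt=R.from_matrix(np.array([[c,n,0],[n,-c,0],[0,0,-1]]))
    rv=np.degrees((R0.inv()*Rt).as_rotvec())/5; d=R0.inv().apply(np.array([x,y,z])-s["eef_pos"])/.05
    print([float(v) for v in np.r_[rv,d].round(2)])
E
python3 mv.py .5765 -.112 .15 35
```

```text
t 2.1 pos [0.2159 0.5865 0.2557] yaw 69.8 F [-1.4  0.  -0.3] op 1.0 q1,q7 [-1.18 -0.22]
[-0.0, -0.0, 6.96, -10.62, 11.59, 2.11]
```

apply_moves --moves '[[[0,0,3.5,-5.3,5.8,0.6,100],[0,0,3.5,-5.3,5.8,0.6,100],[0,0,3.5,-5.3,5.8,0.6,100],[0,0,7,-8,8.7,1,100],[0,0,7,-10.6,11.6,1.6,100],[0,0,7,-10.6,11.6,1.6,100],[0,0,7,-10.6,11.6,1.6,100],[0,0,7,-10.6,11.6,1.6,100]]]'

```text
clock: 2.9
eef_pos: [0.3997, 0.2314, 0.2182]
eef_rot: [-0.0, 0.954, 0.299, 0.001]
force: [-0.3, 1.1, 0.3]
opening: 1.0
```

```bash
python3 mv.py .5765 -.112 .15 35
```

```text
t 2.9 pos [0.3997 0.2314 0.2182] yaw 34.8 F [-0.3  1.1  0.3] op 1.0 q1,q7 [-0.57 -0.11]
[-0.0, -0.01, -0.04, -1.02, 7.66, 1.36]
```

apply_moves --moves '[[[0,0,0,-1,7.66,1.3,100],[0,0,0,-1,7.66,1.3,100],[0,0,0,-1,7.66,1.3,100],[0,0,0,-1,7.66,1.3,100],[0,0,0,-1,7.66,1.3,100],[0,0,0,-1,7.66,1.3,100],[0,0,0,-1,7.66,1.3,100],[0,0,0,-1,7.66,1.3,100]]]'

```text
clock: 3.7
eef_pos: [0.5784, -0.1146, 0.1529]
eef_rot: [0.0, 0.954, 0.298, 0.001]
force: [1.5, -0.2, -0.4]
opening: 0.999
```

```bash
python3 mv.py .5765 -.112 .1 35 .5765 -.112 .034 35
```

```text
t 3.7 pos [ 0.5784 -0.1146  0.1529] yaw 34.7 F [ 1.5 -0.2 -0.4] op 0.999 q1,q7 [0.21 0.53]
[0.01, -0.01, -0.06, -0.0, -0.07, 1.06]
[0.01, -0.01, -0.06, -0.0, -0.07, 2.38]
```

apply_moves --moves '[[[0,0,0,0,-0.07,0.3,100],[0,0,0,0,-0.07,0.7,100],[0,0,0,0,-0.07,1.26,100],[0,0,0,0,-0.07,1.26,100],[0,0,0,0,-0.07,1.26,100]]]'

```text
clock: 4.2
eef_pos: [0.5764, -0.1116, 0.09]
eef_rot: [0.0, 0.954, 0.298, 0.0]
force: [0.2, -0.6, 0.2]
opening: 1.001
```

```bash
python3 mv.py .5765 -.112 .034 35; python3 - <<'E'
from h import *
for n in ["scene","top"]:
    f=grab_frame(n);s=telemetry.read_state();u,v=proj(f,[.577,-.112,.05]).astype(int);a=f["img"][max(v-80,0):v+60,u-90:u+90,::-1]
    b=cv2.resize(a,None,fx=2.2,fy=2.2); cv2.imwrite(f"pics/{n}1.png",b)
a,b=cv2.imread("pics/scene1.png"),cv2.imread("pics/top1.png");cv2.imwrite("pics/both1.png",np.hstack([a,b]))
E
```

```text
t 4.2 pos [ 0.5764 -0.1116  0.09  ] yaw 34.7 F [ 0.2 -0.6  0.2] op 1.001 q1,q7 [0.19 0.5 ]
[0.01, -0.01, -0.06, -0.0, 0.01, 1.12]
```

View pics/both1.png

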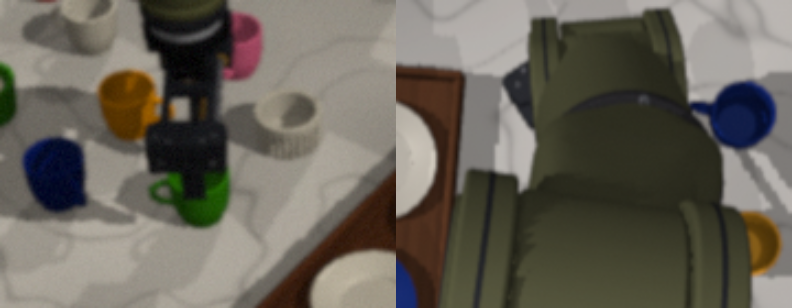

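The scene crop shows the gripper centred over the green cup, with the handle to the left and clear of both fingers. I'll descend and grip.

apply_moves --moves '[[[0,0,0,0,0,0.4,100],[0,0,0,0,0,0.8,100],[0,0,0,0,0,1.1,100],[0,0,0,0,0,1.12,100],[0,0,0,0,0,1.12,60],[0,0,0,0,0,1.12,50],[0,0,0,0,0,1.12,50],[0,0,0,0,0,1.12,50]]]'

```text
clock: 5.1
eef_pos: [0.578, -0.1118, 0.0358]
eef_rot: [0.001, 0.954, 0.298, 0.002]
force: [-0.7, -0.8, 0.8]
opening: 0.663
```

```bash
python3 mv.py .5765 -.112 .17 35 
```

```text
t 5.1 pos [ 0.578  -0.1118  0.0358] yaw 34.7 F [-0.7 -0.8  0.8] op 0.663 q1,q7 [0.18 0.49]
[0.03, -0.04, -0.06, -0.02, -0.01, -2.68]
```

apply_moves --moves '[[[0,0,0,0,0,-0.3,50],[0,0,0,0,0,-0.9,50],[0,0,0,0,0,-1.8,50],[0,0,0,0,0,-2.6,50],[0,0,0,0,0,-2.7,50]]]'

```text
clock: 5.6
eef_pos: [0.5803, -0.1122, 0.1767]
eef_rot: [0.003, 0.954, 0.298, 0.007]
force: [0.7, -0.3, -2.0]
opening: 0.641
```

```bash
python3 mv.py .5205 .063 .16 35 .4645 .238 .16 35 
```

```text
t 5.6 pos [ 0.5803 -0.1122  0.1767] yaw 34.7 F [ 0.7 -0.3 -2. ] op 0.641 q1,q7 [0.22 0.53]
[0.11, -0.13, -0.06, 1.01, -3.56, 0.31]
[0.11, -0.13, -0.06, 2.08, -7.08, 0.29]
```

```bash
cat > look.py <<'E'
from h import *
import sys
x,y,z=map(float,sys.argv[2:5])
o=[]
for n in ["scene","top"]:
    f=grab_frame(n);u,v=proj(f,[x,y,z]).astype(int);u=min(max(u,80),560);v=min(max(v,70),410)
    o.append(cv2.resize(f["img"][v-70:v+70,u-80:u+80,::-1],None,fx=2.5,fy=2.5,interpolation=cv2.INTER_CUBIC))
cv2.imwrite(f"pics/{sys.argv[1]}.png",np.hstack(o))
print(telemetry.read_state()["opening"])
E
python3 look.py g2 .58 -.11 .15
```

```text
0.649809390269829
```

View pics/g2.png

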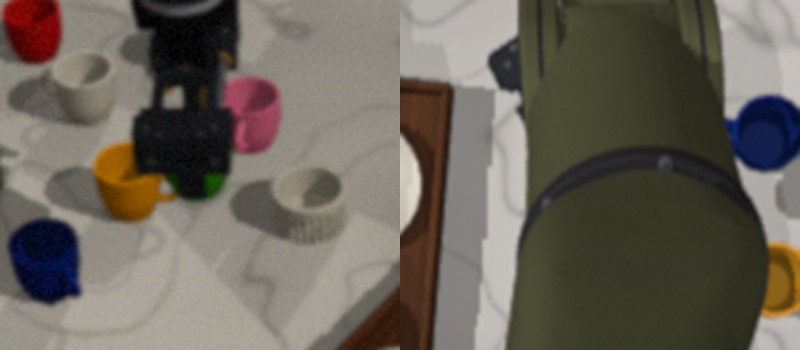

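The green cup is held upright between the fingers, with its foot at crop (200,195) as expected for a foot height of about 0.14 m. I'll carry it over the green saucer.

apply_moves --moves '[[[0.1,-0.1,0,0.2,-0.6,0.3,50],[0.1,-0.1,0,0.5,-1.5,0.3,50],[0.1,-0.1,0,0.8,-2.5,0.3,50],[0.1,-0.1,0,1.1,-3.5,0.3,50],[0.1,-0.1,0,1.4,-4.5,0.3,50],[0.1,-0.1,0,1.7,-5.5,0.3,50],[0.1,-0.1,0,2,-6.5,0.3,50],[0.1,-0.1,0,2.1,-7,0.3,50]]]'

```text
clock: 6.5
eef_pos: [0.4625, 0.2388, 0.155]
eef_rot: [-0.002, 0.954, 0.3, -0.003]
force: [-0.0, -0.1, -1.5]
opening: 0.64
```

```bash
python3 mv.py  .4645 .238 .11 35 .4645 .238 .06 35
```

```text
t 6.5 pos [0.4625 0.2388 0.155 ] yaw 34.9 F [-0.  -0.1 -1.5] op 0.64 q1,q7 [-0.52 -0.05]
[-0.06, 0.06, -0.02, 0.03, 0.04, 0.9]
[-0.06, 0.06, -0.02, 0.03, 0.05, 1.9]
```

apply_moves --moves '[[[-0.06,0.06,0,0.03,0.05,0.3,50],[-0.06,0.06,0,0.03,0.05,0.8,50],[-0.06,0.06,0,0.03,0.05,1.3,50],[-0.06,0.06,0,0.03,0.05,1.7,50],[-0.06,0.06,0,0.03,0.05,1.86,50],[-0.06,0.06,0,0.03,0.05,1.86,50]]]'

```text
clock: 7.1
eef_pos: [0.4631, 0.237, 0.0603]
eef_rot: [0.001, 0.954, 0.3, -0.002]
force: [-1.4, -0.2, -1.6]
opening: 0.642
```

```bash
python3 mv.py  .4645 .238 .052 35 .4645 .238 .049 35; python3 look.py g3 .4645 .238 .04
```

```text
t 7.1 pos [0.4631 0.237  0.0603] yaw 34.9 F [-1.4 -0.2 -1.6] op 0.642 q1,q7 [-0.54 -0.07]
[-0.0, 0.05, -0.01, 0.03, -0.0, 0.17]
[-0.0, 0.05, -0.01, 0.04, -0.0, 0.23]
0.6430560275654436
```

View pics/g3.png

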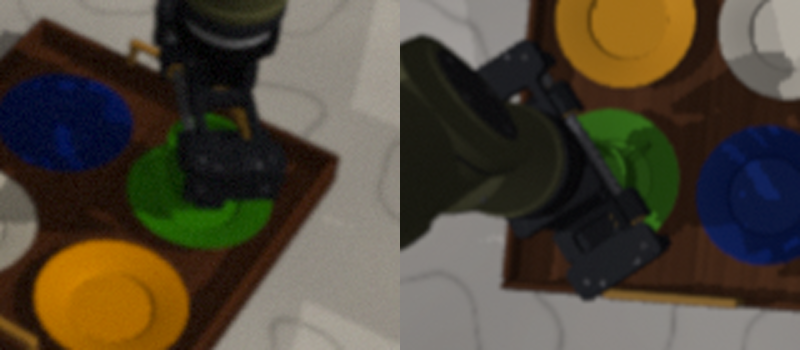

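The cup hangs just above the middle of the green saucer. I'll lower it in small steps and watch the force.

apply_moves --moves '[[[0,0.05,0,0.03,0,0.06,50],[0,0.05,0,0.03,0,0.12,50],[0,0.05,0,0.03,0,0.16,50],[0,0.05,0,0.03,0,0.2,50],[0,0.05,0,0.03,0,0.22,50],[0,0.05,0,0.03,0,0.22,50]]]'

```text
clock: 7.8
eef_pos: [0.4656, 0.2385, 0.0509]
eef_rot: [-0.001, 0.954, 0.3, 0.002]
force: [-0.3, -0.4, -1.1]
opening: 0.641
```

```bash
python3 mv.py  .4645 .238 .047 35
```

```text
t 7.8 pos [0.4656 0.2385 0.0509] yaw 34.9 F [-0.3 -0.4 -1.1] op 0.641 q1,q7 [-0.54 -0.07]
[0.0, -0.04, -0.02, -0.02, -0.01, 0.08]
```

apply_moves --moves '[[[0,0,0,-0.02,0,0.03,50],[0,0,0,-0.02,0,0.06,50],[0,0,0,-0.02,0,0.06,50]]]'

```text
clock: 8.1
eef_pos: [0.4648, 0.2379, 0.0489]
eef_rot: [-0.001, 0.954, 0.3, 0.002]
force: [-1.0, 0.4, 9.3]
opening: 0.64
```

```bash
python3 mv.py  .4645 .238 .047 35
```

```text
t 8.1 pos [0.4648 0.2379 0.0489] yaw 34.9 F [-1.   0.4  9.3] op 0.64 q1,q7 [-0.54 -0.07]
[0.0, -0.05, -0.02, -0.0, -0.0, 0.04]
```

apply_moves --moves '[[[0,0,0,0,0,0,70],[0,0,0,0,0,0,80],[0,0,0,0,0,0,82],[0,0,0,0,0,0,82],[0,0,0,0,0,-0.3,82],[0,0,0,0,0,-0.9,82],[0,0,0,0,0,-1.6,82],[0,0,0,0,0,-2.2,82]]]'

```text
clock: 8.9
eef_pos: [0.4643, 0.2375, 0.1601]
eef_rot: [-0.001, 0.954, 0.3, 0.002]
force: [0.4, 0.7, -0.1]
opening: 0.816
```

```bash
python3 look.py g4 .4645 .238 .04; python3 mv.py .5195 -.25 .14 21
```

```text
0.8178943975040973
t 9.0 pos [0.4663 0.2386 0.1622] yaw 34.9 F [ 0.3  0.6 -0.8] op 0.818 q1,q7 [-0.52 -0.05]
[-0.01, -0.13, 2.78, -4.72, 8.62, 0.4]
```

View pics/g4.png

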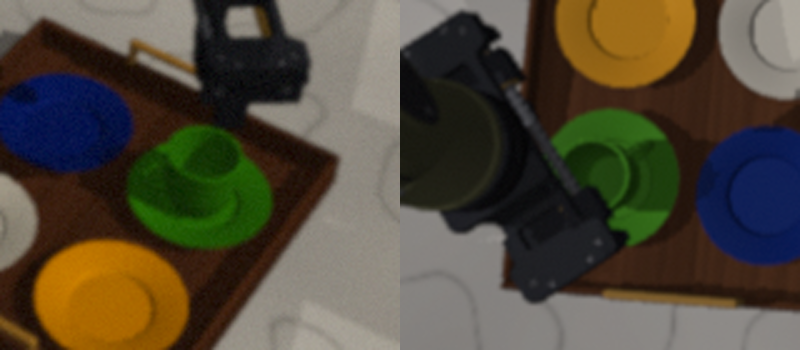

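The green cup stands upright in the middle of its saucer (scene crop 205,165). Yellow is next.

apply_moves --moves '[[[0,0,1,-0.5,0.9,0,100],[0,0,2.8,-4.7,8.6,0.2,100],[0,0,2.8,-4.7,8.6,0.2,100],[0,0,2.8,-4.7,8.6,0.2,100],[0,0,2.8,-4.7,8.6,0.2,100],[0,0,2.8,-4.7,8.6,0.2,100],[0,0,2.8,-4.7,8.6,0.2,100],[0,0,2.8,-4.7,8.6,0.2,100]]]'

```text
clock: 9.8
eef_pos: [0.5092, -0.1614, 0.1512]
eef_rot: [-0.002, 0.983, 0.181, 0.005]
force: [0.8, 0.3, -0.2]
opening: 0.998
```

```bash
python3 mv.py .5195 -.25 .09 21
```

```text
t 9.8 pos [ 0.5092 -0.1614  0.1512] yaw 20.9 F [ 0.8  0.3 -0.2] op 0.998 q1,q7 [0.31 0.41]
[-0.04, -0.11, -0.02, -0.45, 1.73, 1.21]
```

apply_moves --moves '[[[0,-0.1,0,-0.45,1.73,0.2,100],[0,-0.1,0,-0.45,1.73,0.5,100],[0,-0.1,0,-0.45,1.73,0.9,100],[0,-0.1,0,-0.45,1.73,1.2,100],[0,-0.1,0,-0.45,1.73,1.2,100]]]'

```text
clock: 10.3
eef_pos: [0.5178, -0.2479, 0.0881]
eef_rot: [-0.004, 0.983, 0.182, -0.002]
force: [-1.3, 0.0, -0.1]
opening: 0.997
```

```bash
python3 mv.py .5195 -.25 .034 21; python3 look.py y1 .5195 -.25 .05
```

```text
t 10.3 pos [ 0.5178 -0.2479  0.0881] yaw 21.0 F [-1.3  0.  -0.1] op 0.997 q1,q7 [0.45 0.52]
[-0.09, 0.03, -0.0, 0.02, 0.06, 1.08]
1.0021899811621686
```

View pics/y1.png

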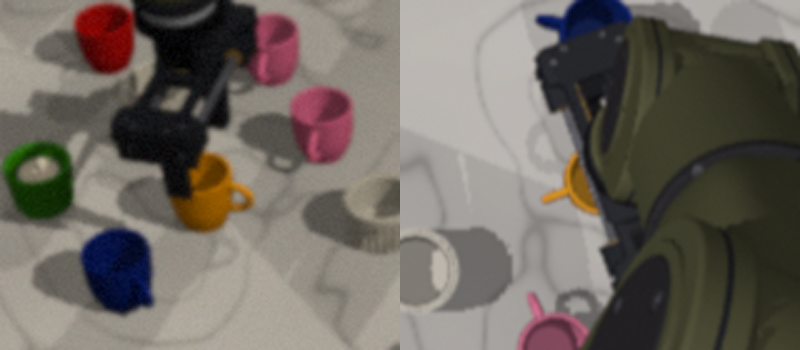

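The gripper is over the yellow cup, handle to the right and clear of both fingers. Descending.

apply_moves --moves '[[[-0.09,0.03,0,0.02,0.06,0.3,100],[-0.09,0.03,0,0.02,0.06,0.7,100],[-0.09,0.03,0,0.02,0.06,1.08,100],[-0.09,0.03,0,0.02,0.06,1.08,100],[-0.09,0.03,0,0.02,0.06,1.08,60],[-0.09,0.03,0,0.02,0.06,1.08,50],[-0.09,0.03,0,0.02,0.06,1.08,50],[-0.09,0.03,0,0.02,0.06,1.08,50]]]'

```text
clock: 11.2
eef_pos: [0.5217, -0.2505, 0.0373]
eef_rot: [0.002, 0.983, 0.182, 0.002]
force: [-2.5, -0.9, 1.1]
opening: 0.663
```

```bash
python3 mv.py .5195 -.25 .17 21 
```

```text
t 11.2 pos [ 0.5217 -0.2505  0.0373] yaw 21.0 F [-2.5 -0.9  1.1] op 0.663 q1,q7 [0.43 0.5 ]
[0.04, -0.04, 0.0, -0.03, -0.01, -2.66]
```

apply_moves --moves '[[[0,0,0,0,0,-0.3,50],[0,0,0,0,0,-0.9,50],[0,0,0,0,0,-1.8,50],[0,0,0,0,0,-2.5,50],[0,0,0,0,0,-2.5,50]]]'

```text
clock: 11.7
eef_pos: [0.524, -0.2514, 0.168]
eef_rot: [0.004, 0.983, 0.182, 0.007]
force: [1.3, -0.7, -1.8]
opening: 0.648
```

```bash
python3 mv.py .5975 .23 .165 21 
```

```text
t 11.7 pos [ 0.524  -0.2514  0.168 ] yaw 21.0 F [ 1.3 -0.7 -1.8] op 0.648 q1,q7 [0.47 0.54]
[0.12, -0.13, -0.0, 4.82, -8.46, 0.02]
```

apply_moves --moves '[[[0.1,-0.1,0,0.3,-0.5,0,50],[0.1,-0.1,0,0.8,-1.4,0,50],[0.1,-0.1,0,1.3,-2.3,0,50],[0.1,-0.1,0,1.8,-3.2,0,50],[0.1,-0.1,0,2.3,-4.1,0,50],[0.1,-0.1,0,2.8,-4.9,0,50],[0.1,-0.1,0,3.3,-5.7,0,50],[0.1,-0.1,0,3.7,-6.5,0,50]]]'

```text
clock: 12.5
eef_pos: [0.5802, 0.1211, 0.1664]
eef_rot: [0.0, 0.983, 0.183, 0.001]
force: [1.7, 0.9, -1.8]
opening: 0.642
```

```bash
python3 mv.py .5975 .23 .165 21 
```

```text
t 12.5 pos [0.5802 0.1211 0.1664] yaw 21.1 F [ 1.7  0.9 -1.8] op 0.642 q1,q7 [-0.24 -0.01]
[0.02, -0.03, 0.01, 1.11, -1.91, 0.03]
```

apply_moves --moves '[[[0,0,0,0.4,-0.8,0,50],[0,0,0,0.8,-1.4,0,50],[0,0,0,1.1,-1.9,0.2,50],[0,0,0,1.1,-1.9,0.6,50],[0,0,0,1.1,-1.9,1.1,50],[0,0,0,1.1,-1.9,1.6,50],[0,0,0,1.1,-1.9,2.05,50],[0,0,0,1.1,-1.9,2.1,50]]]'

```text
clock: 13.3
eef_pos: [0.595, 0.2284, 0.0582]
eef_rot: [0.001, 0.983, 0.183, -0.002]
force: [-0.8, -0.1, -1.0]
opening: 0.643
```

```bash
python3 mv.py .5975 .23 .053 21 ; python3 look.py y2 .5975 .23 .04
```

```text
t 13.3 pos [0.595  0.2284 0.0582] yaw 21.1 F [-0.8 -0.1 -1. ] op 0.643 q1,q7 [-0.41 -0.15]
[0.02, 0.05, 0.02, 0.06, -0.01, 0.1]
0.640985613681156
```

View pics/y2.png

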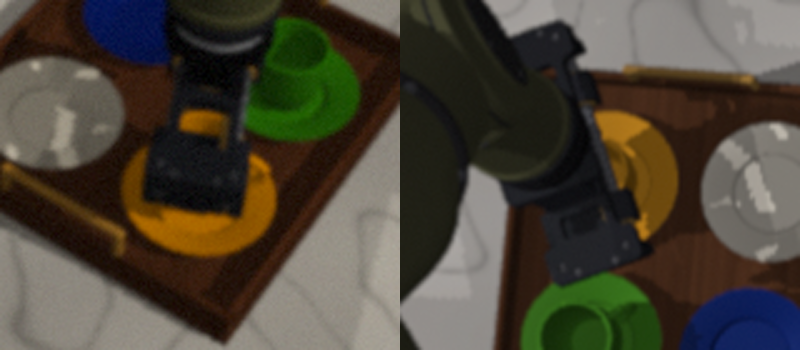

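The yellow cup is over its saucer. I'll lower it the rest of the way.

apply_moves --moves '[[[0,0.04,0,0.04,0,0.04,50],[0,0.04,0,0.04,0,0.08,50],[0,0.04,0,0.04,0,0.11,50],[0,0.04,0,0.04,0,0.13,50],[0,0.04,0,0.04,0,0.13,50]]]'

```text
clock: 13.9
eef_pos: [0.599, 0.2299, 0.0546]
eef_rot: [0.0, 0.983, 0.183, 0.002]
force: [0.1, -0.5, -1.7]
opening: 0.642
```

```bash
python3 mv.py .5975 .23 .049 21
```

```text
t 13.9 pos [0.599  0.2299 0.0546] yaw 21.1 F [ 0.1 -0.5 -1.7] op 0.642 q1,q7 [-0.41 -0.15]
[0.02, -0.05, 0.01, -0.03, -0.01, 0.11]
```

apply_moves --moves '[[[0,0,0,-0.03,0,0.04,50],[0,0,0,-0.03,0,0.08,50],[0,0,0,-0.03,0,0.09,50],[0,0,0,-0.03,0,0.09,50]]]'

```text
clock: 14.3
eef_pos: [0.5974, 0.2293, 0.0506]
eef_rot: [0.0, 0.983, 0.183, 0.002]
force: [-2.0, -0.8, 4.7]
opening: 0.642
```

```bash
python3 mv.py .5975 .23 .049 21
```

```text
t 14.3 pos [0.5974 0.2293 0.0506] yaw 21.1 F [-2.  -0.8  4.7] op 0.642 q1,q7 [-0.41 -0.15]
[0.02, -0.05, 0.01, 0.01, -0.01, 0.03]
```

The force reads +4.7 N, so the cup has touched down. Releasing.

apply_moves --moves '[[[0,0,0,0,0,0,70],[0,0,0,0,0,0,80],[0,0,0,0,0,0,82],[0,0,0,0,0,0,82],[0,0,0,0,0,-0.3,82],[0,0,0,0,0,-0.9,82],[0,0,0,0,0,-1.6,82],[0,0,0,0,0,-2.2,82]]]'

```text
clock: 15.1
eef_pos: [0.5973, 0.2294, 0.1633]
eef_rot: [0.0, 0.983, 0.183, 0.003]
force: [0.7, -0.5, -0.3]
opening: 0.823
```

```bash
python3 look.py y4 .5975 .23 .04; python3 mv.py .6385 -.243 .14 -15
```

```text
0.8163291143468331
t 15.2 pos [0.5999 0.2305 0.1663] yaw 21.0 F [-0.   0.1  0.1] op 0.816 q1,q7 [-0.41 -0.14]
[-0.04, -0.16, 7.21, -2.69, 9.11, 0.5]
```

View pics/y4.png

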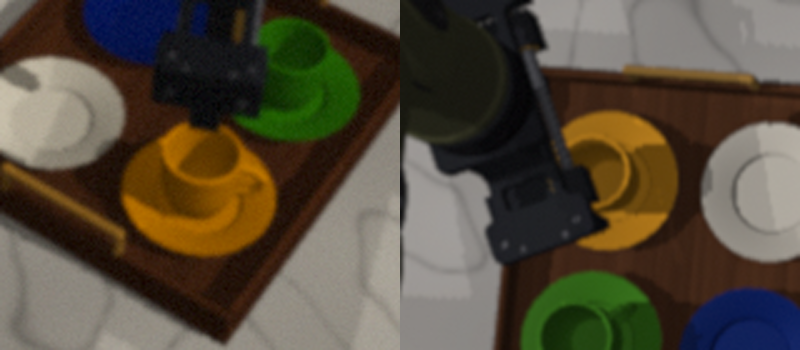

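Yellow is upright and centred (scene crop 205,170). Blue is next.

apply_moves --moves '[[[0,0,1,-0.3,0.9,0,100],[0,0,7,-2.7,9.1,0.2,100],[0,0,7,-2.7,9.1,0.2,100],[0,0,7,-2.7,9.1,0.2,100],[0,0,7,-2.7,9.1,0.2,100],[0,0,7,-2.7,9.1,0.2,100],[0,0,7,-2.7,9.1,0.2,100],[0,0,7,-2.7,9.1,0.2,100]]]'

```text
clock: 16.0
eef_pos: [0.6306, -0.1675, 0.157]
eef_rot: [-0.003, 0.993, -0.121, 0.006]
force: [1.8, 0.6, 0.0]
opening: 0.996
```

```bash
python3 mv.py .6385 -.243 .09 -15
```

```text
t 16.0 pos [ 0.6306 -0.1675  0.157 ] yaw -14.0 F [1.8 0.6 0. ] op 0.996 q1,q7 [ 0.18 -0.03]
[-0.08, -0.13, 0.21, 0.5, 1.44, 1.34]
```

apply_moves --moves '[[[0,-0.1,0.2,0.5,1.44,0.2,100],[0,-0.1,0.2,0.5,1.44,0.5,100],[0,-0.1,0.2,0.5,1.44,0.9,100],[0,-0.1,0.2,0.5,1.44,1.3,100],[0,-0.1,0.2,0.5,1.44,1.3,100]]]'

```text
clock: 16.5
eef_pos: [0.636, -0.2424, 0.0888]
eef_rot: [-0.004, 0.991, -0.13, -0.001]
force: [0.4, 0.1, 0.6]
opening: 0.998
```

```bash
python3 mv.py .6385 -.243 .034 -15; python3 look.py b1 .6385 -.243 .05
```

```text
t 16.5 pos [ 0.636  -0.2424  0.0888] yaw -15.0 F [0.4 0.1 0.6] op 0.998 q1,q7 [0.3  0.06]
[-0.09, 0.04, 0.01, 0.06, 0.01, 1.1]
1.004363680390756
```

View pics/b1.png

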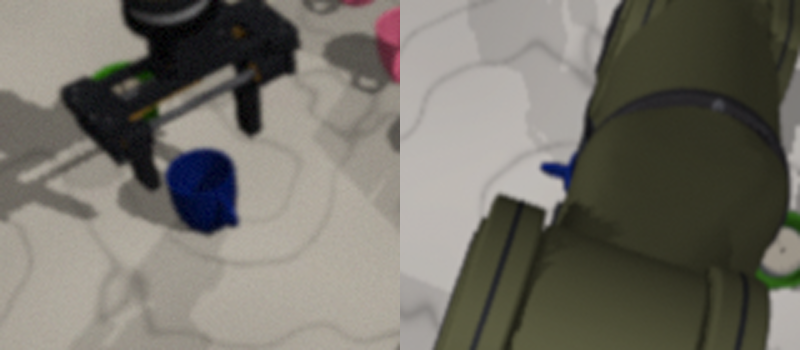

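The two fingers straddle the blue cup (tips at crop 148,185 and 250,130), with the handle towards the camera.

apply_moves --moves '[[[-0.09,0.03,0,0.05,0,0.3,100],[-0.09,0.03,0,0.05,0,0.7,100],[-0.09,0.03,0,0.05,0,1.1,100],[-0.09,0.03,0,0.05,0,1.1,100],[-0.09,0.03,0,0.05,0,1.1,60],[-0.09,0.03,0,0.05,0,1.1,50],[-0.09,0.03,0,0.05,0,1.1,50],[-0.09,0.03,0,0.05,0,1.1,50]]]'

```text
clock: 17.4
eef_pos: [0.6411, -0.2433, 0.0377]
eef_rot: [0.001, 0.992, -0.13, 0.003]
force: [-0.7, 0.8, 1.1]
opening: 0.658
```

```bash
python3 mv.py .6385 -.243 .17 -15 
```

```text
t 17.4 pos [ 0.6411 -0.2433  0.0377] yaw -14.9 F [-0.7  0.8  1.1] op 0.658 q1,q7 [0.29 0.05]
[0.0, -0.06, 0.01, -0.04, 0.01, -2.65]
```

apply_moves --moves '[[[0,0,0,0,0,-0.3,50],[0,0,0,0,0,-0.9,50],[0,0,0,0,0,-1.8,50],[0,0,0,0,0,-2.5,50],[0,0,0,0,0,-2.5,50]]]'

```text
clock: 17.9
eef_pos: [0.6442, -0.2447, 0.1701]
eef_rot: [0.002, 0.991, -0.13, 0.009]
force: [1.2, -0.3, -0.6]
opening: 0.639
```

```bash
python3 mv.py .4545 .1085 .165 -15 
```

```text
t 17.9 pos [ 0.6442 -0.2447  0.1701] yaw -15.0 F [ 1.2 -0.3 -0.6] op 0.639 q1,q7 [0.29 0.05]
[0.01, -0.21, 0.0, -5.49, -5.84, -0.0]
```

apply_moves --moves '[[[0,-0.1,0,-0.4,-0.4,0,50],[0,-0.2,0,-1.1,-1.2,0,50],[0,-0.2,0,-1.8,-1.9,0,50],[0,-0.2,0,-2.5,-2.7,0,50],[0,-0.2,0,-3.2,-3.4,0,50],[0,-0.2,0,-3.9,-4.2,0,50],[0,-0.2,0,-4.6,-4.9,0,50],[0,-0.2,0,-5.2,-5.5,0,50]]]'

```text
clock: 18.7
eef_pos: [0.4632, 0.0895, 0.1654]
eef_rot: [0.0, 0.991, -0.13, 0.0]
force: [1.7, 2.1, -0.9]
opening: 0.643
```

```bash
python3 mv.py .4545 .1085 .06 -15 
```

```text
t 18.7 pos [0.4632 0.0895 0.1654] yaw -15.0 F [ 1.7  2.1 -0.9] op 0.643 q1,q7 [-0.34 -0.43]
[0.01, -0.01, 0.0, -0.27, -0.32, 2.11]
```

apply_moves --moves '[[[0,0,0,-0.27,-0.32,0.1,50],[0,0,0,-0.27,-0.32,0.4,50],[0,0,0,-0.27,-0.32,0.8,50],[0,0,0,-0.27,-0.32,1.3,50],[0,0,0,-0.27,-0.32,1.7,50],[0,0,0,-0.27,-0.32,2,50],[0,0,0,-0.27,-0.32,2.1,50],[0,0,0,-0.27,-0.32,2.1,50]]]'

```text
clock: 19.5
eef_pos: [0.4542, 0.1082, 0.0601]
eef_rot: [0.001, 0.991, -0.13, -0.0]
force: [-0.1, -0.8, -1.4]
opening: 0.64
```

```bash
python3 mv.py .4545 .1085 .052 -15 ; python3 look.py b2 .4545 .1085 .04
```

```text
t 19.5 pos [0.4542 0.1082 0.0601] yaw -15.0 F [-0.1 -0.8 -1.4] op 0.64 q1,q7 [-0.35 -0.44]
[0.01, -0.0, 0.0, 0.0, -0.01, 0.16]
0.6398522595099225
```

View pics/b2.png

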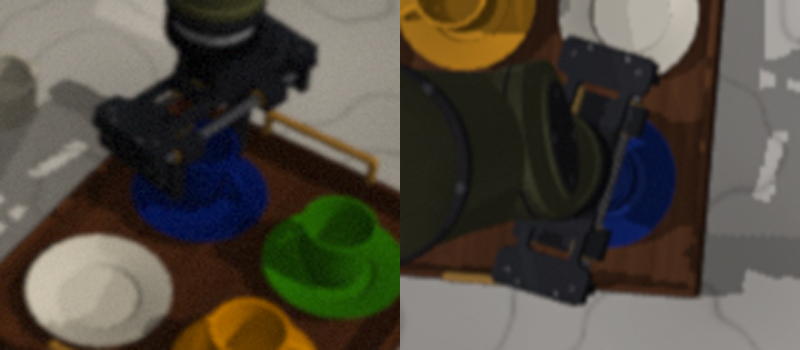

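The blue cup is above its saucer, so I'll lower it gently.

apply_moves --moves '[[[0,0,0,0,0,0.05,50],[0,0,0,0,0,0.1,50],[0,0,0,0,0,0.14,50],[0,0,0,0,0,0.17,50],[0,0,0,0,0,0.17,50]]]'

```text
clock: 20.1
eef_pos: [0.4547, 0.1083, 0.0523]
eef_rot: [0.0, 0.991, -0.13, 0.001]
force: [-0.0, -0.5, -0.9]
opening: 0.641
```

```bash
python3 mv.py .4545 .1085 .049 -15
```

```text
t 20.1 pos [0.4547 0.1083 0.0523] yaw -15.0 F [-0.  -0.5 -0.9] op 0.641 q1,q7 [-0.34 -0.44]
[0.01, -0.02, 0.0, -0.0, -0.0, 0.07]
```

apply_moves --moves '[[[0,0,0,0,0,0.03,50],[0,0,0,0,0,0.05,50],[0,0,0,0,0,0.05,50]]]'

```text
clock: 20.4
eef_pos: [0.4547, 0.1083, 0.0508]
eef_rot: [0.0, 0.991, -0.131, 0.001]
force: [-1.3, -0.2, 12.5]
opening: 0.638
```

```bash
python3 mv.py .4545 .1085 .049 -15
```

```text
t 20.4 pos [0.4547 0.1083 0.0508] yaw -15.0 F [-1.3 -0.2 12.5] op 0.638 q1,q7 [-0.34 -0.44]
[-0.0, -0.02, 0.0, -0.01, -0.0, 0.04]
```

Touched down at 12.5 N. Releasing and rising.

apply_moves --moves '[[[0,0,0,0,0,0,70],[0,0,0,0,0,0,80],[0,0,0,0,0,0,80],[0,0,0,0,0,0,80],[0,0,0,0,0,-0.3,80],[0,0,0,0,0,-0.9,80],[0,0,0,0,0,-1.6,80],[0,0,0,0,0,-2.2,80]]]'

```text
clock: 21.2
eef_pos: [0.4542, 0.1083, 0.162]
eef_rot: [0.0, 0.991, -0.131, 0.001]
force: [0.1, 0.0, -0.1]
opening: 0.802
```

```bash
python3 look.py b4 .4545 .1085 .04; python3 mv.py .436 -.3747 .14 14
```

```text
0.8003745523480371
t 21.3 pos [0.4563 0.1087 0.1637] yaw -15.0 F [ 1.2 -0.1 -1.1] op 0.8 q1,q7 [-0.38 -0.45]
[-0.01, -0.09, -5.8, 2.11, 9.44, 0.46]
```

View pics/b4.png

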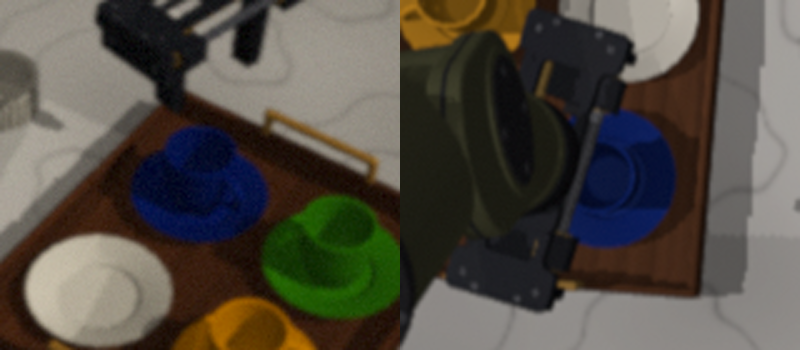

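Blue is upright on its saucer. The white cup is the one with the handle, at top pixel (465,257), so that's next.

apply_moves --moves '[[[0,0,-1,0.2,0.9,0,100],[0,0,-5.8,2.1,9.4,0.2,100],[0,0,-5.8,2.1,9.4,0.2,100],[0,0,-5.8,2.1,9.4,0.2,100],[0,0,-5.8,2.1,9.4,0.2,100],[0,0,-5.8,2.1,9.4,0.2,100],[0,0,-5.8,2.1,9.4,0.2,100],[0,0,-5.8,2.1,9.4,0.2,100]]]'

```text
clock: 22.1
eef_pos: [0.4387, -0.2886, 0.1539]
eef_rot: [-0.001, 0.993, 0.122, 0.004]
force: [1.6, -0.2, 0.5]
opening: 1.002
```

```bash
python3 mv.py .436 -.3747 .14 14
```

```text
t 22.1 pos [ 0.4387 -0.2886  0.1539] yaw 14.0 F [ 1.6 -0.2  0.5] op 1.002 q1,q7 [0.62 0.47]
[-0.01, -0.09, -0.0, -0.47, 1.66, 0.27]
```

apply_moves --moves '[[[0,-0.1,0,-0.47,1.66,0.2,100],[0,-0.1,0,-0.47,1.66,0.4,100],[0,-0.1,0,-0.47,1.66,0.8,100],[0,-0.1,0,-0.47,1.66,1.2,100],[0,-0.1,0,-0.47,1.66,1.25,100]]]'

```text
clock: 22.6
eef_pos: [0.4345, -0.3735, 0.088]
eef_rot: [-0.003, 0.993, 0.121, -0.003]
force: [-0.7, 0.4, -0.6]
opening: 1.002
```

```bash
python3 mv.py .436 -.3747 .034 14; python3 look.py w1 .436 -.3747 .05
```

```text
t 22.6 pos [ 0.4345 -0.3735  0.088 ] yaw 14.0 F [-0.7  0.4 -0.6] op 1.002 q1,q7 [0.74 0.58]
[-0.07, 0.05, -0.01, 0.03, 0.04, 1.08]
0.9957703028673477
```

View pics/w1.png

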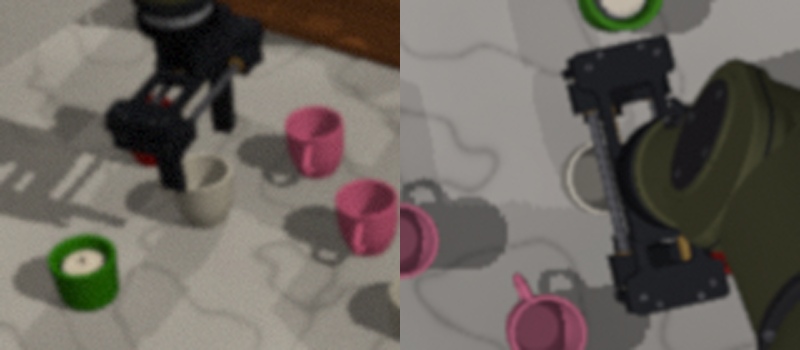

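The gripper straddles the white cup, with the fingers clear of the pink cups and the tea-light holder. Descending.

apply_moves --moves '[[[-0.07,0.05,0,0.03,0.04,0.3,100],[-0.07,0.05,0,0.03,0.04,0.7,100],[-0.07,0.05,0,0.03,0.04,1.08,100],[-0.07,0.05,0,0.03,0.04,1.08,100],[-0.07,0.05,0,0.03,0.04,1.08,60],[-0.07,0.05,0,0.03,0.04,1.08,50],[-0.07,0.05,0,0.03,0.04,1.08,50],[-0.07,0.05,0,0.03,0.04,1.08,50]]]'

```text
clock: 23.5
eef_pos: [0.4377, -0.3756, 0.0369]
eef_rot: [0.002, 0.993, 0.122, 0.001]
force: [-1.4, -0.2, 1.3]
opening: 0.662
```

```bash
python3 mv.py .436 -.3747 .17 14 
```

```text
t 23.5 pos [ 0.4377 -0.3756  0.0369] yaw 14.0 F [-1.4 -0.2  1.3] op 0.662 q1,q7 [0.71 0.55]
[0.04, -0.02, -0.0, -0.02, -0.02, -2.66]
```

apply_moves --moves '[[[0,0,0,0,0,-0.3,50],[0,0,0,0,0,-0.9,50],[0,0,0,0,0,-1.8,50],[0,0,0,0,0,-2.5,50],[0,0,0,0,0,-2.5,50]]]'

```text
clock: 24.0
eef_pos: [0.4399, -0.3771, 0.1677]
eef_rot: [0.005, 0.993, 0.122, 0.005]
force: [0.2, -0.4, -0.6]
opening: 0.641
```

```bash
python3 mv.py .592 .096 .165 14 
```

```text
t 24.0 pos [ 0.4399 -0.3771  0.1677] yaw 14.0 F [ 0.2 -0.4 -0.6] op 0.641 q1,q7 [0.77 0.61]
[0.13, -0.1, -0.01, 5.24, -8.45, 0.0]
```

apply_moves --moves '[[[0.1,-0.1,0,0.3,-0.5,0,50],[0.1,-0.1,0,0.8,-1.3,0,50],[0.1,-0.1,0,1.4,-2.2,0,50],[0.1,-0.1,0,1.9,-3.1,0,50],[0.1,-0.1,0,2.5,-4,0,50],[0.1,-0.1,0,3,-4.8,0,50],[0.1,-0.1,0,3.5,-5.7,0,50],[0.1,-0.1,0,4,-6.5,0,50]]]'

```text
clock: 24.8
eef_pos: [0.5534, -0.0165, 0.1655]
eef_rot: [0.001, 0.993, 0.122, -0.0]
force: [1.0, 0.1, -0.7]
opening: 0.644
```

```bash
python3 mv.py .592 .096 .06 14 
```

```text
t 24.8 pos [ 0.5534 -0.0165  0.1655] yaw 14.0 F [ 1.   0.1 -0.7] op 0.644 q1,q7 [0.03 0.02]
[0.03, 0.01, -0.0, 1.29, -2.0, 2.1]
```

apply_moves --moves '[[[0,0,0,0.5,-0.8,0,50],[0,0,0,0.9,-1.5,0,50],[0,0,0,1.29,-2,0.2,50],[0,0,0,1.29,-2,0.6,50],[0,0,0,1.29,-2,1.1,50],[0,0,0,1.29,-2,1.6,50],[0,0,0,1.29,-2,2,50],[0,0,0,1.29,-2,2.08,50]]]'

```text
clock: 25.6
eef_pos: [0.5896, 0.0954, 0.0587]
eef_rot: [0.002, 0.993, 0.122, -0.003]
force: [-0.8, 0.2, -1.0]
opening: 0.645
```

```bash
python3 mv.py .592 .096 .053 14 ; python3 look.py w2 .592 .096 .04
```

```text
t 25.6 pos [0.5896 0.0954 0.0587] yaw 14.0 F [-0.8  0.2 -1. ] op 0.645 q1,q7 [-0.19 -0.15]
[0.03, 0.08, -0.0, 0.05, -0.0, 0.11]
0.6425569851072764
```

View pics/w2.png

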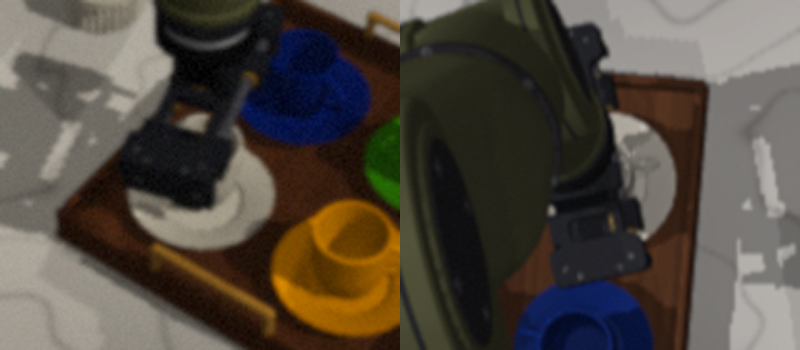

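The white cup is just above its saucer. Lowering.

apply_moves --moves '[[[0,0.06,0,0.04,0,0.04,50],[0,0.06,0,0.04,0,0.08,50],[0,0.06,0,0.04,0,0.12,50],[0,0.06,0,0.04,0,0.15,50],[0,0.06,0,0.04,0,0.15,50]]]'

```text
clock: 26.2
eef_pos: [0.593, 0.0961, 0.0531]
eef_rot: [0.001, 0.993, 0.122, 0.001]
force: [-0.4, 0.5, -1.1]
opening: 0.641
```

```bash
python3 mv.py .592 .096 .049 14
```

```text
t 26.2 pos [0.593  0.0961 0.0531] yaw 14.0 F [-0.4  0.5 -1.1] op 0.641 q1,q7 [-0.19 -0.15]
[0.03, -0.02, -0.0, -0.02, -0.0, 0.08]
```

apply_moves --moves '[[[0,0,0,-0.02,0,0.03,50],[0,0,0,-0.02,0,0.06,50],[0,0,0,-0.02,0,0.06,50]]]'

```text
clock: 26.5
eef_pos: [0.5919, 0.0958, 0.05]
eef_rot: [0.001, 0.993, 0.122, 0.001]
force: [0.2, 0.1, -1.5]
opening: 0.644
```

```bash
python3 mv.py .592 .096 .049 14
```

```text
t 26.5 pos [0.5919 0.0958 0.05  ] yaw 14.0 F [ 0.2  0.1 -1.5] op 0.644 q1,q7 [-0.19 -0.15]
[0.03, -0.02, -0.0, 0.0, -0.0, 0.02]
```

apply_moves --moves '[[[0,0,0,0,0,0.02,50],[0,0,0,0,0,0.03,50],[0,0,0,0,0,0.03,50]]]'

```text
clock: 26.8
eef_pos: [0.592, 0.0959, 0.0499]
eef_rot: [0.001, 0.993, 0.122, 0.001]
force: [-2.7, 0.5, 10.5]
opening: 0.639
```

```bash
python3 mv.py .592 .096 .047 14
```

```text
t 26.8 pos [0.592  0.0959 0.0499] yaw 14.0 F [-2.7  0.5 10.5] op 0.639 q1,q7 [-0.19 -0.15]
[0.03, -0.03, -0.0, 0.0, -0.0, 0.06]
```

Touched down at 10.5 N. Releasing.

apply_moves --moves '[[[0,0,0,0,0,0,70],[0,0,0,0,0,0,80],[0,0,0,0,0,0,82],[0,0,0,0,0,0,82],[0,0,0,0,0,-0.3,82],[0,0,0,0,0,-0.9,82],[0,0,0,0,0,-1.6,82],[0,0,0,0,0,-2.4,82]]]'

```text
clock: 27.6
eef_pos: [0.591, 0.096, 0.1714]
eef_rot: [0.001, 0.993, 0.122, 0.001]
force: [0.1, 1.2, 0.1]
opening: 0.817
```

```bash
python3 mv.py .48 -.2 .25 14
```

```text
t 27.6 pos [0.591  0.096  0.1714] yaw 14.0 F [0.1 1.2 0.1] op 0.817 q1,q7 [-0.17 -0.13]
[0.03, -0.01, -0.0, -3.58, 5.21, -1.56]
```

apply_moves --moves '[[[0,0,0,0,0,-1,82],[0,0,0,-3.6,5.2,-1.5,82],[0,0,0,-3.6,5.2,-1.5,82],[0,0,0,-3.6,5.2,-1.5,82],[0,0,0,-3.6,5.2,-1.5,82],[0,0,0,-3.6,5.2,-1.5,82],[0,0,0,-3.6,5.2,-1.5,82],[0,0,0,-3.6,5.2,-1.5,82]]]'

```text
clock: 28.4
eef_pos: [0.4761, -0.2058, 0.2483]
eef_rot: [0.003, 0.993, 0.118, 0.0]
force: [0.3, -0.2, -0.2]
opening: 0.824
```

```bash
cat > final.py <<'E'
from fit import *
fs={n:grab_frame(n) for n in ["scene","top"]}
for n in fs: cv2.imwrite(f"pics/fin_{n}.png",cv2.resize(fs[n]["img"][:,:,::-1],(640,480)))
B=dict(white=(.592,.096,-76),green=(.4648,.238,-55),blue=(.4543,.1084,75),yellow=(.5978,.2301,111))
for k,(x,y,a) in B.items():
  for t,kind in (("cup_"+k,"cup"),("saucer_"+k,"s")):
    z=.013 if kind=="cup" else .008
    for n in fs:
        for d in spot_point(n,t)[:3]:
            p=w(fs[n],d["centre"])
            if np.hypot(p[0]-x,p[1]-y)<.05: print(t,n,round(d["conf"],2),"off mm",((p-[x,y,z])*1e3).round(1))
        if kind=="cup":
            c=[M for M in (d["region"].astype(np.float32) for d in trace(n,t)) if np.hypot(*(np.argwhere(M>0).mean(0)[::-1]-proj(fs[n],[x,y,.04])))<15]
            if c:
                r=fit(kind,[x,y,z],np.radians(a),z,[(fs[n],c[0])]); print("   fit",n,(r[0][:2]-[x*1e3,y*1e3]).round(1),round(r[1]),int(c[0].sum()))
for t,p in (("ramekin",(.441,-.105,.002)),("tealight_holder",(.584,-.39,0))):
    for n in fs:
        for d in spot_point(n,t)[:1]: print(t,n,((w(fs[n],d["centre"])-p)*1e3).round(1))
E
python3 final.py
```

```text
cup_white scene 0.91 off mm [ 2.1 -0.8  0.6]
   fit scene [1.6 2.7] 89 1032
cup_white top 0.95 off mm [0.9 2.9 2.2]
saucer_white scene 0.86 off mm [ 3.8  0.8 -5.8]
saucer_white top 0.66 off mm [-2.7 -3.  -3.1]
cup_green scene 0.68 off mm [ 2.3 -4.1  0.7]
   fit scene [ 3.9 -0.2] 107 1029
cup_green top 0.63 off mm [0.  0.8 1.9]
   fit top [-1.7 -2.1] 61 863
saucer_green scene 0.92 off mm [-0.7 -1.3 -2.2]
saucer_green top 0.72 off mm [-1.1  1.6 -3. ]
cup_blue scene 0.9 off mm [ 1.5 -3.3  4.6]
   fit scene [ 0.9 -1.1] 91 873
cup_blue top 0.82 off mm [ 1.3  0.3 -0.3]
   fit top [-1.5 -1.9] 72 755
saucer_blue scene 0.81 off mm [ 3.3 -0.6  2.5]
saucer_blue top 0.82 off mm [ 2.4 -2.2  2.6]
cup_yellow scene 0.88 off mm [-0.4 -0.8  5.6]
   fit scene [3.  0.7] 208 1030
cup_yellow top 0.94 off mm [1.1 0.8 3.1]
   fit top [-3.4 -2.1] 61 854
saucer_yellow scene 0.76 off mm [ 3.2  1.7 -4.1]
saucer_yellow top 0.65 off mm [-1.7  1.8 -1.6]
ramekin scene [-0.2 -0.9 -1.8]
ramekin top [0.4 2.7 0.2]
tealight_holder scene [-2.7 -1.6  1.4]
```

View pics/fin_scene.png

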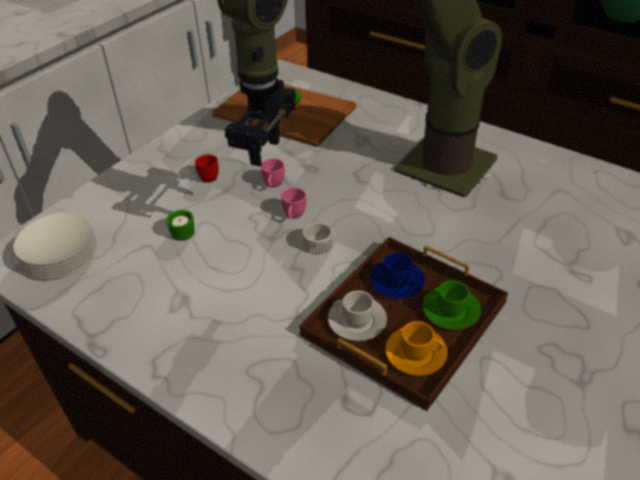

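View pics/fin_top.png

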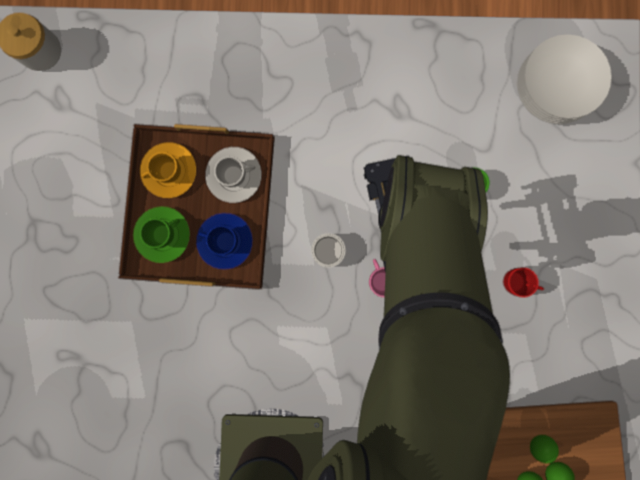

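In both pictures all four cups stand upright and centred, with top pixels yellow (168,170), white (235,175), green (162,235) and blue (225,240). The ramekin (318,238) and tea-light holder (181,225) have not moved. Handing in.

```bash
python3 -c "
from workcell import job,telemetry
print(telemetry.read_state()['qvel'].round(3)); print(job.sign_off())"
```

```text
[-0.     0.     0.001 -0.001  0.001 -0.002 -0.001]
the job is handed in; nothing more can be done
None
```

All four cups (green, yellow, blue, then white) are upright on the saucers of their own colour, and I handed the job in at about 30 s. I gripped each cup across its handle, lowered it in millimetre steps until the force showed contact (5 to 13 N), and only then opened the fingers.

- **Cups:** the last pictures put every cup within about 5 mm of its saucer's centre.
- **Saucers:** each was found within about 4 mm of its starting place in plan.
- **Ramekin and tea-light holder:** both were found within about 4 mm of where they began. The arm hid most of the tea-light holder in the last top picture, so only the scene camera checked it.
- **Disagreements:** the two cameras differ by up to 6 mm on a cup's position, mostly along x. The outline fit for the white cup gave no result from the top camera; there the point network alone put it within about 3 mm.

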